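# Stir the quail eggs, lift their basket out of the pot and hold it tipped to drain

### The job

Take the wooden stirring rod out of the utensil block, stir the boiled quail eggs in the wire basket, going right round near its wall, until every egg lies clearly away from where it was, and stand the rod back in a hole of the block. Then draw the basket by its black handle up out of the pot, tip it about 40 degrees as for draining without losing an egg, and finish still holding it like that over the pot, clear above its rim. Leave the other things on the table alone.

Things in the scene. Friction and masses are not known exactly. Their poses are not given: they have to be found in the camera images.
- utensil_block: beech utensil block, fixed, 58 mm (x) by 146 mm (y) by 70 mm tall; origin at the centre of its underside. Three round holes 32 mm wide and 60 mm deep (their floor 10 mm above the table) at its y = -46, 0 and +46 mm, x = 0, mouths slightly chamfered. The rod stands in the middle hole at the start; the other two are empty.
- rod_grip (a point): centre of the grip of the beech stirring rod (loose, about 50 g, 175 mm long): a square bar 18 by 18 mm and 56 mm tall at the rod's top. z points up the rod, x and y are square to the grip's flat sides. The shaft below is round, 12 mm thick. The rod's lower end lies 147 mm below this point.
- rod_tip (a point): centre of the flat lower end of the stirring rod
- pot: stainless pot on a cork mat, fixed; origin on the table under its centre. 144 mm wide outside, 138 mm inside, rim 73 mm above the table; two loop handles reach out to its y = +-103 mm at about 57 mm height; mat 172 mm wide.
- basket: loose round wire basket (about 150 g empty) hanging in the pot by its rim; origin: centre of its underside, z up. 126 mm wide, 56 mm deep, flat rim 152 mm wide (53 to 56 mm above the underside) resting on the pot's rim; about 4 mm play all round in the pot; must rise 55 mm to come clear. Inside 120 mm wide. Black upright handle at its x = -77 mm, on the robot's side at the start.
- stir_rod: the loose beech stirring rod; origin at its lower end, z up the rod
- basket_grip (a point): centre of the basket's black handle: an upright bar 22 mm (radially, basket x) by 14 mm (basket y, the way to pinch it) by 66 mm tall; it stands 77 mm from the basket's axis and 100 mm above its underside. Axes as the basket's.
- basket_floor (a point): centre of the basket's inner floor, 3 mm above its underside. A rod taken round with its centre 45 to 48 mm from the basket axis pushes the eggs along the wall; much farther in, they slip past it or wedge against the wall
- egg_1_c (a point): centre of boiled quail egg 1 of 5 (loose, smooth, 23 mm thick, 30 mm long, 11 g); the five lie round the wall of the basket at the start, about 42 mm from its axis, with the middle free
- egg_2_c (a point): centre of boiled quail egg 2 of 5 (loose, smooth, 23 mm thick, 30 mm long, 11 g); the five lie round the wall of the basket at the start, about 42 mm from its axis, with the middle free
- egg_3_c (a point): centre of boiled quail egg 3 of 5 (loose, smooth, 23 mm thick, 30 mm long, 11 g); the five lie round the wall of the basket at the start, about 42 mm from its axis, with the middle free
- egg_4_c (a point): centre of boiled quail egg 4 of 5 (loose, smooth, 23 mm thick, 30 mm long, 11 g); the five lie round the wall of the basket at the start, about 42 mm from its axis, with the middle free
- egg_5_c (a point): centre of boiled quail egg 5 of 5 (loose, smooth, 23 mm thick, 30 mm long, 11 g); the five lie round the wall of the basket at the start, about 42 mm from its axis, with the middle free
- kitchen_timer: red and cream kitchen timer, 66 mm wide, 48 mm tall; bystander, loose, to be left alone; origin at its underside
- sesame_jar: spice jar with red cap, 45 mm wide, 106 mm tall; bystander, loose, to be left alone; origin at its underside
- pepper_jar: spice jar with dark cap, 44 mm wide, 96 mm tall; bystander, loose, to be left alone; origin at its underside
- steel_pot_2: empty little stainless pot, 57 mm wide, 40 mm tall; bystander, loose, to be left alone; origin at its underside
- teaspoon_1: teaspoon lying flat, 130 mm long; bystander, loose, to be left alone; origin at its underside

How it is judged (in metres and radians):
On the way, in this order (a step that is already met when the one before it is completed fails the run):
1. the rod, held in the fingers with its lower end down in the basket, has shifted every egg at least 15 mm from where it lay (contact force between the fingers and stir_rod above 0.5 N and distance between rod_tip and basket_floor below 0.07 m and distance of each of egg_1_c, egg_2_c, egg_3_c, egg_4_c, egg_5_c from where it was at the start of the episode above 0.015 m), for 0.1 s.
2. the rod stands in a hole of the utensil block again and is let go (z of rod_tip in the frame of utensil_block below 0.035 m and x of rod_tip in the frame of utensil_block between -0.022 and 0.022 m and y of rod_tip in the frame of utensil_block between -0.062 and 0.062 m and contact force between the fingers and stir_rod below 0.05 N), for 0.2 s.
3. the basket is held clear above the pot with all eggs in it (height (world z) of basket_floor above 0.085 m and contact force between the fingers and basket above 0.5 N and contact force between basket and pot below 0.05 N and distance between each of egg_1_c, egg_2_c, egg_3_c, egg_4_c, egg_5_c and basket_floor below 0.072 m), for 0.1 s.
At the end, for the whole second after the job is handed in: Held by the fingers, off the pot and still: basket tipped 25 to 60 degrees, floor centre over 100 mm high (pot rim 73 mm), within 70 mm sideways of the pot's centre. All five eggs within 72 mm of the floor centre. Rod end at least 35 mm down a hole of the block (contact force between the fingers and basket above 0.5 N and height (world z) of basket_floor above 0.1 m and horizontal distance between basket_floor and pot below 0.07 m and linear speed of basket below 0.03 m/s and angle between basket_grip's own z axis and vertical between 0.44 and 1.05 rad and contact force between basket and pot below 0.05 N and distance between each of egg_1_c, egg_2_c, egg_3_c, egg_4_c, egg_5_c and basket_floor below 0.072 m and z of rod_tip in the frame of utensil_block below 0.035 m and x of rod_tip in the frame of utensil_block between -0.022 and 0.022 m and y of rod_tip in the frame of utensil_block between -0.062 and 0.062 m); the arm keeps its last pose, push and grip.
It fails at once if an egg falls out of the basket (distance between any of egg_1_c, egg_2_c, egg_3_c, egg_4_c, egg_5_c and basket_floor above 0.09 m).
It fails at once if a bystander is moved more than 25 mm (distance of any of kitchen_timer, sesame_jar, pepper_jar, steel_pot_2, teaspoon_1 from where it was at the start of the episode above 0.025 m).
It also fails if it takes over 64 s, if anything falls off the work surface, if the arm or the gripper's body presses on something with over 40 N, if the wrist force passes 120 N, or if a joint passes its speed limit or range.

### The arm

A 6-joint arm with a two-finger parallel gripper is mounted at the origin on a cart in front of the work surface, level with it; the furniture and walls round the work are solid. World frame = base frame: x ahead of the robot, y to its left, z up, the work surface at z = 0. Lengths are in mm, angles in degrees, forces in N, time in s.
With the tool pointing down it reaches from about 350 to 850 mm from the base axis. Payload 8.1 kg.
Tool frame: the origin (TCP) lies on the centre line of the jaws, within the pads' length; the fingertips stand 11 mm ahead of it and the grasp point (between the pads) lies 8 mm behind it; z points along the fingers, y is the direction in which the jaws open and shut (so a half turn about z gives the same grasp; the last joint's range is limited). The gripper opens to 85 mm and grips with 20 to 120 N. Pads are 22 mm wide; open, the fingers measure 114 mm over their backs; the gripper's body (76 mm by 85 mm) begins 54 mm behind the grasp point. The pads swing forward as they close: fully open they stand 13 mm farther back than shut.
Start: joints at [70.05, 7.471, 85.268, -0, 87.261, -4.893], TCP at [155.849, 579.41, 242.292] pointing down, gripper open.
Joint ranges: [-169.43, 169.43], [-51.17, 129.36], [1.28, 143.12], [-76.62, 256.62], [0, 156.53], [-152.29, 152.29]. Speed limits (degrees/s): [136.94, 136.94, 159.86, 180, 180, 180].

### API

Orientations are given as [roll, pitch, yaw] about the fixed x, y, z axes, in that order (R = Rz(yaw) Ry(pitch) Rx(roll)).
In Python, from bench import telemetry, viewer, r gives the robot as it stands.
- The arm moves only by the shell command python3 -m inch 'ROWS' [FORCE]. ROWS is JSON, a list of rows, each a list of 3 entries, a list of its own where there are three numbers: the shift along the tool's x, y, z in cm, then the turn, a rotation vector about the tool's x, y, z in rad, then the opening, from 0 (shut) to 1 (fully open). A call has 1 to 20 rows; each row is the pose to reach, as a shift and turn from the pose commanded when the call began, along the tool's axes at that moment; what a row does not reach only later rows make up. A row lasts 1/10 s, in which the tool goes at most 50 mm and 8.59 degrees, less where a joint would pass 70% of its speed; a pose out of reach is approached as far as the arm can. A call with a gripper value outside its range is refused whole. The fingers move at their own pace and stop on an object; FORCE is the grip in N (left out, the last holds). Time passes only in rows, so rows that repeat a pose let the fingers close. It gives the time, the measured TCP pose, the force and the opening at its end, in the units of the state.
- telemetry.sense(): the state, without advancing time (a new reading comes with each control period).
- viewer.snapshot(name): name is "scene" or "top"; returns the picture (420x560x3 uint8, red, green, blue); there is no depth.
- viewer.camera_model(name): a dict with "fx", "fy", "cx", "cy" (pixels), "dist" ([k1, k2, p1, p2, k3] as OpenCV has them; the pictures are not rectified), "cam_to_world" (4x4, takes a point from camera to world coordinates). Camera axes: x right, y down, z forward; pixel columns grow to the right and rows downward; lengths in mm; the calibration is good to about 2 mm. A picture is of the moment at which its call begins. camera_model takes no time and is no camera call.
- r.hand_in(): hands the job in, once; it reports no verdict.
The state is a dict: "time": time; "joint_pos": joint angles; "qd": joint speeds; "joint_efforts": joint torques, N m; "tool_pos": TCP position; "tcp_rot": TCP orientation; "ft_force": force on the tool from outside, world axes, zero at the start; "wrist_torque": the same for the moment, N m; "finger_gap": finger opening in mm.
Only numpy, scipy, OpenCV 4.12 (cv2) and the standard library are available. Lean on these libraries where they do the work, as an engineer would, in place of code of your own. Each camera call takes 0.05 s, during which the arm holds its last target.

## Working session

There is one attempt and no reset: what is moved stays moved. The work goes in short steps, Python scripts to look and compute and a shell command to move; the robot and the scene stay as the last step left them, time stands still between calls to the robot, and variables do not carry over. Pictures are saved under pics/ and viewed, and the job is handed in when it is done.

```bash
ls; mkdir -p pics; python3 - <<'E'
from bench import telemetry, viewer, r
import cv2
print(telemetry.sense())
for n in("scene","top"):
    im=viewer.snapshot(n); cv2.imwrite(f"pics/{n}0.png",cv2.resize(im[:,:,::-1],(800,600),interpolation=cv2.INTER_CUBIC))
    cv2.imwrite(f"pics/{n}0_raw.png",im[:,:,::-1])
    print(n,viewer.camera_model(n))
E
```

```text
pics
{'time': 0.0, 'joint_pos': array([ 7.00486466e+01,  7.51521933e+00,  8.53302217e+01,  1.78869566e-04,
        8.72616766e+01, -4.89537280e+00]), 'qd': array([ 0.06303566, -0.01180075, -0.04779464,  0.0871062 ,  0.05768401,
        0.06508594]), 'joint_efforts': array([ 1.61631109e-03, -5.69413733e+01, -5.00542796e+01, -1.85996805e-04,
        1.50550558e-02,  2.76347419e-05]), 'tool_pos': array([155.67455483, 578.89697155, 241.23422541]), 'tcp_rot': array([-1.79893288e+02, -9.31903106e-03,  1.64944002e+02]), 'ft_force': array([ 0.55512848,  0.13792569, -0.28135983]), 'wrist_torque': array([ 0.04432784,  0.03388204, -0.05364557]), 'finger_gap': 85.14301821201116}
scene {'fx': 532.9747601754727, 'fy': 532.9747601754727, 'cx': 292.59164995698643, 'cy': 210.3299971619646, 'dist': array([-0.20353623,  0.        ,  0.        ,  0.        ,  0.        ]), 'cam_to_world': array([[-9.54051697e-01,  2.65592607e-01, -1.38729689e-01,
         7.04813793e+02],
       [ 2.99558547e-01,  8.34473882e-01, -4.62512720e-01,
         6.46978108e+02],
       [-7.07365736e-03, -4.82818710e-01, -8.75691759e-01,
         1.37034237e+03],
       [ 0.00000000e+00,  0.00000000e+00,  0.00000000e+00,
         1.00000000e+00]])}
top {'fx': 406.87126909465775, 'fy': 406.87126909465775, 'cx': 288.060918784168, 'cy': 204.4796215991092, 'dist': array([-0.02242547,  0.        ,  0.        ,  0.        ,  0.        ]), 'cam_to_world': array([[ 6.58796044e-02, -9.75956828e-01,  2.07769457e-01,
         3.04761260e+02],
       [-9.97826658e-01, -6.41526943e-02,  1.50463190e-02,
        -3.79567164e+01],
       [-1.35558728e-03, -2.08309149e-01, -9.78062095e-01,
         1.10315948e+03],
       [ 0.00000000e+00,  0.00000000e+00,  0.00000000e+00,
         1.00000000e+00]])}
```

View pics/scene0.png

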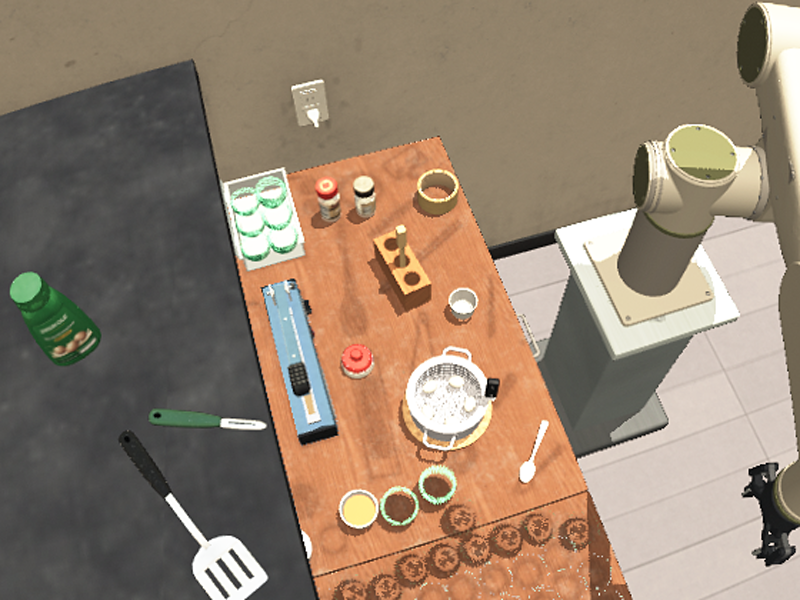

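View pics/top0.png

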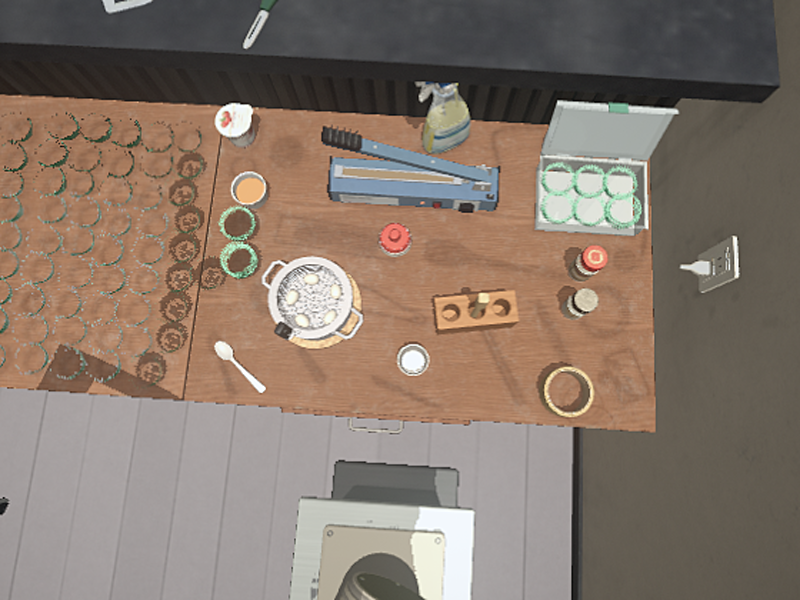

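Overview: in top.png (800x600) pot is at about (312,298) with the black handle at (284,329), the block is at (476,310) with the rod top at (483,298). I'll enlarge them.

```bash
python3 - <<'E'
import cv2
def crop(n,x,y,w,h,s,o):
    im=cv2.imread(f"pics/{n}0_raw.png")[y:y+h,x:x+w]
    im=cv2.resize(im,None,fx=s,fy=s,interpolation=cv2.INTER_CUBIC)
    for i in range(0,w,10): cv2.putText(im,str(x+i),(i*s,8),0,.3,(0,0,255),1); cv2.line(im,(i*s,0),(i*s,h*s),(90,90,90) ,1)if 0 else cv2.line(im,(i*s,0),(i*s,4),(0,0,255),1)
    for i in range(0,h,10): cv2.putText(im,str(y+i),(0,i*s+4),0,.3,(0,0,255),1)
    cv2.imwrite(f"pics/{o}.png",im)
crop("top",180,170,80,75,8,"c1")
crop("top",295,195,75,45,10,"c2")
crop("scene",275,240,80,80,7,"c3")
crop("scene",255,150,55,70,8,"c4")
E
```

```text
(no output)
```

View pics/c1.png

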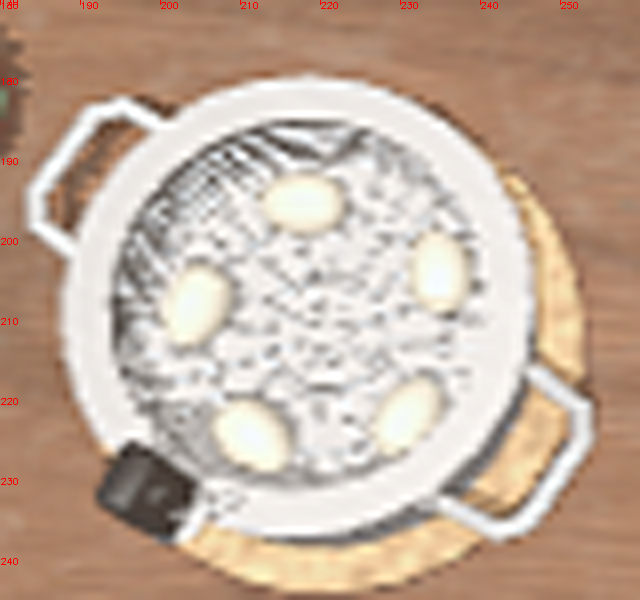

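View pics/c2.png

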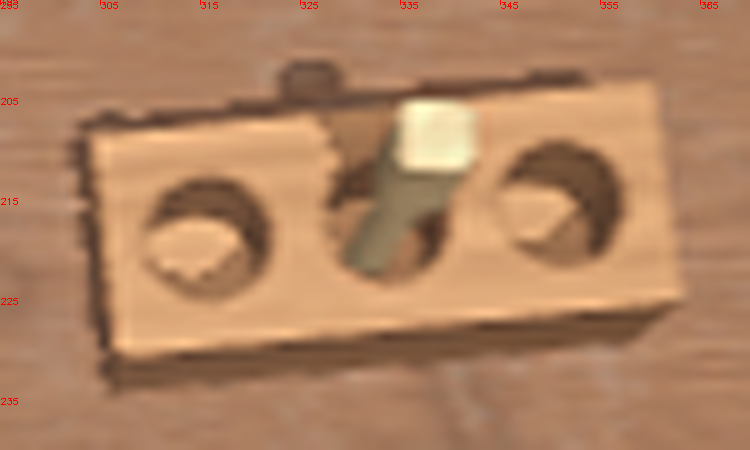

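View pics/c3.png

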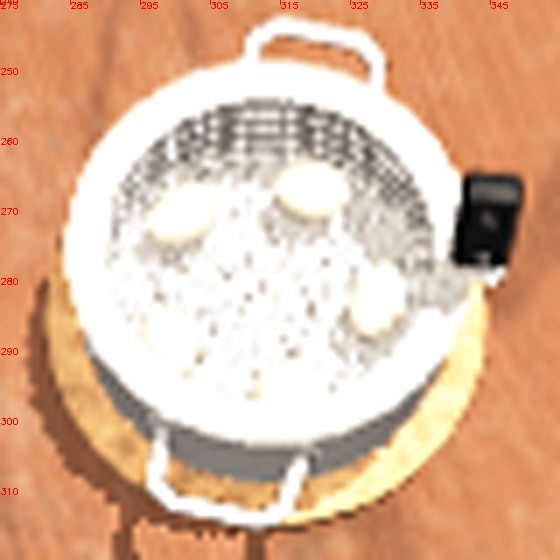

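View pics/c4.png

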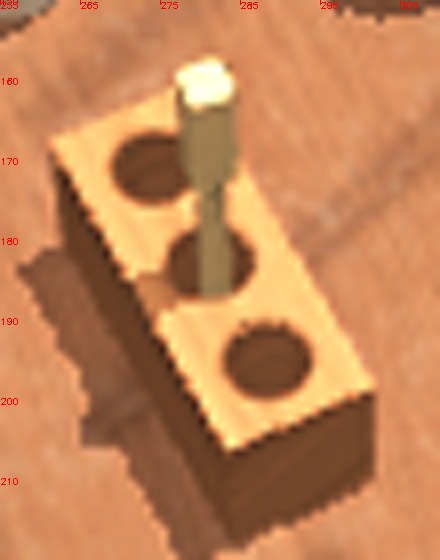

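```bash
cat > h.py <<'E'
import numpy as np, cv2
from bench import telemetry, viewer, r
from scipy.spatial.transform import Rotation as R
def ray(n,px):
    c=viewer.camera_model(n);K=np.array([[c['fx'],0,c['cx']],[0,c['fy'],c['cy']],[0,0,1]])
    p=cv2.undistortPoints(np.array(px,float).reshape(-1,1,2),K,c['dist']).reshape(-1,2)
    T=c['cam_to_world'];d=np.c_[p,np.ones(len(p))]@T[:3,:3].T
    return T[:3,3],d
def onz(n,px,z):
    o,d=ray(n,px); return o+d*((z-o[2])/d[:,2])[:,None]
def tri(pa,pb):
    o1,d1=ray("top",[pa]);o2,d2=ray("scene",[pb]);d1=d1[0];d2=d2[0]
    s=np.linalg.lstsq(np.c_[d1,-d2],o2-o1,rcond=None)[0]
    a=o1+s[0]*d1;b=o2+s[1]*d2
    return (a+b)/2,np.linalg.norm(a-b)
def proj(n,P):
    c=viewer.camera_model(n);K=np.array([[c['fx'],0,c['cx']],[0,c['fy'],c['cy']],[0,0,1]])
    W=np.linalg.inv(c['cam_to_world']);rv=cv2.Rodrigues(W[:3,:3])[0]
    return cv2.projectPoints(np.array(P,float).reshape(-1,3),rv,W[:3,3],K,c['dist'])[0].reshape(-1,2)
def Rr(rpy): return R.from_euler('xyz',rpy,degrees=True)
E
python3 - <<'E'
from h import *
np.set_printoptions(precision=1,suppress=True)
c=lambda p,x,y,s:(np.array(p,float)+.5)/s-.5+np.array([x,y])
c1=lambda p:c(p,180,170,8);c2=lambda p:c(p,295,195,10);c3=lambda p:c(p,275,240,7);c4=lambda p:c(p,255,150,8)
b=onz("top",c2([(90,130),(655,80),(683,300),(112,355)]),70);print("block top",b,b.mean(0))
b=onz("scene",c4([(50,145),(228,450),(374,385),(195,75)]),70);print("block scene",b,b.mean(0))
h=onz("top",c2([(208,240),(388,228),(562,205)]),70);print("holes",h)
h=onz("scene",c4([(153,168),(210,262),(267,360)]),70);print("holes s",h)
print("rodtop",tri(c2((436,136)),c4((206,82))))
# rim
p=onz("top",c1([(60,307),(535,300),(300,77),(300,540),(130,160),(470,160)]),76);print("rim",p, cv2.minEnclosingCircle(p[:,:2].astype(np.float32)))
p=onz("scene",c3([(65,250),(270,445),(260,60),(445,345),(120,100)]),76);print("rim s",p,cv2.minEnclosingCircle(p[:,:2].astype(np.float32)))
print("inner rim top",[cv2.fitEllipse(onz("top",c1([(110,300),(300,122),(473,290),(300,487),(165,190),(430,175),(430,430)]),76)[:,:2].astype(np.float32))])
print("handle top quad",onz("top",c1([(130,442),(203,482),(172,543),(95,495)]),153))
print("handle scene quad",onz("scene",c3([(463,172),(523,180),(517,207),(460,200)]),153))
print("eggs",onz("top",c1([(304,203),(441,272),(409,412),(253,435),(197,305)]),34.5))
print("eggs s",onz("scene",c3([(181,214),(312,190),(377,302),(170,330),(290,380)]),34.5))
print("others", onz("top",np.array([(395,238),(592,257),(582,302),(412,358),(240,367)])*.7,40))
E
```

```text
block top [[ 518.7  -62.7   70. ]
 [ 541.6 -208.5   70. ]
 [ 484.2 -217.4   70. ]
 [ 460.4  -71.7   70. ]] [ 501.2 -140.1   70. ]
block scene [[ 544.7 -203.8   70. ]
 [ 519.9  -61.7   70. ]
 [ 463.1  -71.2   70. ]
 [ 485.3 -217.2   70. ]] [ 503.3 -138.5   70. ]
holes [[ 491.9  -94.7   70. ]
 [ 498.  -140.9   70. ]
 [ 507.  -185.5   70. ]]
holes s [[ 511.6 -182.6   70. ]
 [ 503.5 -137.7   70. ]
 [ 496.1  -92.5   70. ]]
rodtop (array([ 500.5, -140.5,  178.9]), np.float64(1.182339960509109))
rim [[496.8 237.4  76. ]
 [509.1  84.5  76. ]
 [578.3 167.8  76. ]
 [426.7 152.3  76. ]
 [546.8 220.3  76. ]
 [554.1 109.7  76. ]] ((502.8659362792969, 160.9199676513672), 76.67875671386719)
rim s [[579.4 140.9  76. ]
 [530.7 236.5  76. ]
 [485.6  88.9  76. ]
 [457.1 219.5  76. ]
 [541.5  88.7  76. ]] ((509.53533935546875, 160.6479034423828), 78.79116821289062)
inner rim top [((502.43121337890625, 161.71084594726562), (117.69287109375, 120.9623794555664), 80.3458023071289)]
handle top quad [[443.2 191.2 153. ]
 [432.8 168.3 153. ]
 [414.2 175.5 153. ]
 [426.8 199.8 153. ]]
handle scene quad [[443.9 185.5 153. ]
 [424.7 194.9 153. ]
 [430.3 203.9 153. ]
 [448.6 195.2 153. ]]
eggs [[545.6 170.3  34.5]
 [524.9 121.8  34.5]
 [476.7 128.   34.5]
 [465.5 179.1  34.5]
 [508.2 202.6  34.5]]
eggs s [[528.3 123.9  34.5]
 [476.9 129.8  34.5]
 [468.1 181.3  34.5]
 [546.9 168.1  34.5]
 [509.8 201.1  34.5]]
others [[ 633.9   16.8   40. ]
 [ 621.1 -358.9   40. ]
 [ 532.7 -340.3   40. ]
 [ 407.9  -30.6   40. ]
 [ 370.6  281.5   40. ]]
```

```bash
cat >> h.py <<'E'
def mv(pos,rpy,cur=None):
    s=telemetry.sense()
    p,q=(s['tool_pos'],s['tcp_rot']) if cur is None else cur
    A=Rr(q); d=A.inv().apply(np.array(pos)-p)/10; w=(A.inv()*Rr(rpy)).as_rotvec()
    print("shift cm",d.round(2),"rot",w.round(3))
def box(c,yaw,lx,ly,z0,z1):
    a=np.radians(yaw);M=np.array([[np.cos(a),-np.sin(a)],[np.sin(a),np.cos(a)]])
    q=np.array([[1,1],[1,-1],[-1,-1],[-1,1]])*[lx/2,ly/2]@M.T+c
    return np.vstack([np.c_[q,np.full(4,z1)],np.c_[q,np.full(4,z0)]])
def drawbox(im,n,B,x,y,s,col):
    p=(proj(n,B)+.5-np.array([x,y]))*s
    for i in range(4):
        for a,b in((i,(i+1)%4),(i+4,(i+1)%4+4),(i,i+4)): cv2.line(im,tuple(p[a].astype(int)),tuple(p[b].astype(int)),col,1)
def circ(im,n,c,r,z,x,y,s,col):
    t=np.linspace(0,6.28,60);P=np.c_[c[0]+r*np.cos(t),c[1]+r*np.sin(t),0*t+z]
    cv2.polylines(im,[((proj(n,P)+.5-np.array([x,y]))*s).astype(int)],1,col,1)
E
python3 - <<'E'
from h import *
C=np.array([504.5,161]);th=-26.5;u=np.array([np.cos(np.radians(th)),np.sin(np.radians(th))])
out=[]
for n,x,y,w,h,s in(("top",180,170,80,75,5),("scene",275,240,80,75,5),("top",295,195,75,55,5),("scene",255,150,75,55,5)):
    im=cv2.resize(cv2.imread(f"pics/{n}0_raw.png")[y:y+h,x:x+w],None,fx=s,fy=s,interpolation=cv2.INTER_CUBIC)
    drawbox(im,n,box(C-77*u,th,22,14,87,153),x,y,s,(0,0,255))
    circ(im,n,C,76,76,x,y,s,(255,0,0))
    drawbox(im,n,box(np.array([502,-139.5]),8.9,58,146,0,70),x,y,s,(255,0,0))
    drawbox(im,n,box(np.array([501,-140]),6,18,18,129,185),x,y,s,(0,0,255))
    out.append(cv2.resize(im,(400,300)))
cv2.imwrite("pics/ov.png",np.vstack([np.hstack(out[:2]),np.hstack(out[2:])]))
mv([501,-140,215],[180,0,96])
E
```

```text
shift cm [-52.02 -60.45   2.73] rot [-2.000e-03  1.000e-03  1.203e+00]
```

View pics/ov.png

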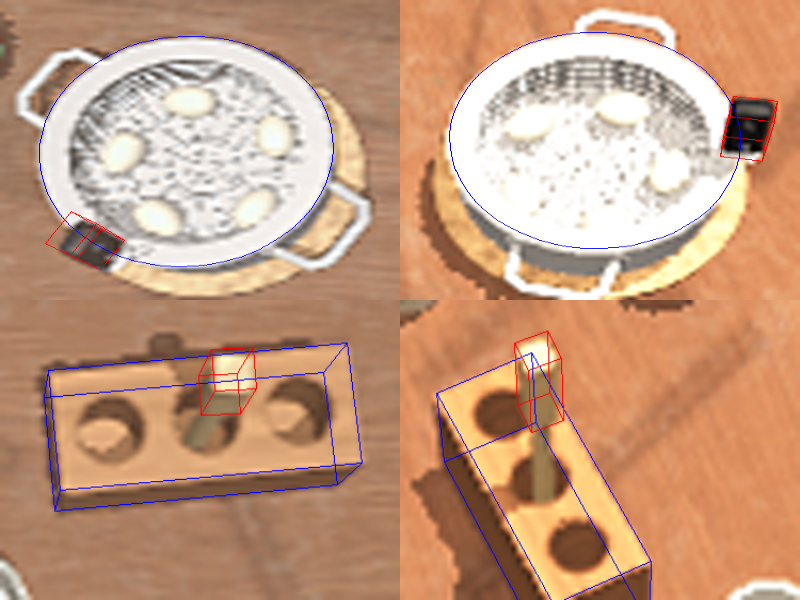

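Overlays: block and rod models fit within ~2 mm. The handle model sits ~5 mm too far to +y, so I'll fit it to the dark pixels while the first move goes ahead.

```bash
python3 - <<'E'
from h import *
from scipy.optimize import minimize
M={}
for n,(x,y,w,h) in(("top",(188,222,22,20)),("scene",(334,262,20,20))):
    g=cv2.imread(f"pics/{n}0_raw.png").max(2); m=np.zeros_like(g); m[y:y+h,x:x+w]=(g[y:y+h,x:x+w]<95); 
    M[n]=cv2.resize(m,None,fx=8,fy=8,interpolation=cv2.INTER_NEAREST); print(n,m.sum())
def f(v,hh=None):
    c=0
    for n in M:
        p=(proj(n,box(np.array(v[:2]),v[2],22,14,87,153))+.5)*8
        k=np.zeros_like(M[n]);cv2.fillConvexPoly(k,cv2.convexHull(p.astype(np.int32)),1)
        c+=1-(k&M[n]).sum()/(k|M[n]).sum()
    return c
best=min((minimize(f,[436,192,t],method='Nelder-Mead',options=dict(initial_simplex=[[436,192,t],[441,192,t],[436,187,t],[436,192,t+8]])) for t in(-30,-25,-20)),key=lambda q:q.fun)
print(best.x,best.fun)
E
python3 -m inch '[[[-52,-60.4,2.5],[0,0,1.2],1],[[-52,-60.4,2.5],[0,0,1.2],1],[[-52,-60.4,2.5],[0,0,1.2],1],[[-52,-60.4,2.5],[0,0,1.2],1],[[-52,-60.4,2.5],[0,0,1.2],1],[[-52,-60.4,2.5],[0,0,1.2],1],[[-52,-60.4,2.5],[0,0,1.2],1],[[-52,-60.4,2.5],[0,0,1.2],1],[[-52,-60.4,2.5],[0,0,1.2],1],[[-52,-60.4,2.5],[0,0,1.2],1],[[-52,-60.4,2.5],[0,0,1.2],1],[[-52,-60.4,2.5],[0,0,1.2],1],[[-52,-60.4,2.5],[0,0,1.2],1],[[-52,-60.4,2.5],[0,0,1.2],1],[[-52,-60.4,2.5],[0,0,1.2],1],[[-52,-60.4,2.5],[0,0,1.2],1],[[-52,-60.4,2.5],[0,0,1.2],1],[[-52,-60.4,2.5],[0,0,1.2],1],[[-52,-60.4,2.5],[0,0,1.2],1],[[-52,-60.4,2.5],[0,0,1.2],1]]' 60
```

```text
top 67
scene 106
[434.35426711 192.79135072 -31.43070434] 0.7008174444241221
time: 2.1
tool_pos: [500.9, -137.7, 217.5]
tcp_rot: [180.0, -0.0, 96.3]
ft_force: [-0.4, -0.1, -0.4]
finger_gap: 85.4
```

```bash
python3 -m inch '[[[-0.2,0,1.5],[0,0,0],1],[[-0.2,0,3],[0,0,0],1],[[-0.2,0,4.5],[0,0,0],1],[[-0.2,0,6],[0,0,0],1],[[-0.2,0,6],[0,0,0],1],[[-0.2,0,6],[0,0,0],0],[[-0.2,0,6],[0,0,0],0],[[-0.2,0,6],[0,0,0],0],[[-0.2,0,6],[0,0,0],0],[[-0.2,0,6],[0,0,0],0],[[-0.2,0,6],[0,0,0],0],[[-0.2,0,6],[0,0,0],0],[[-0.2,0,6],[0,0,0],0]]' 60
python3 - <<'E'
from h import *
n="scene"
im=viewer.snapshot(n); cv2.imwrite(f"pics/{n}1_raw.png",im[:,:,::-1])
cv2.imwrite("pics/s1.png",cv2.resize(im[120:260,230:370,::-1],None,fx=4,fy=4,interpolation=cv2.INTER_CUBIC))
E
```

```text
time: 3.4
tool_pos: [501.8, -141.1, 158.0]
tcp_rot: [179.9, 0.0, 96.2]
ft_force: [0.9, -0.1, 4.9]
finger_gap: 17.2
```

View pics/s1.png

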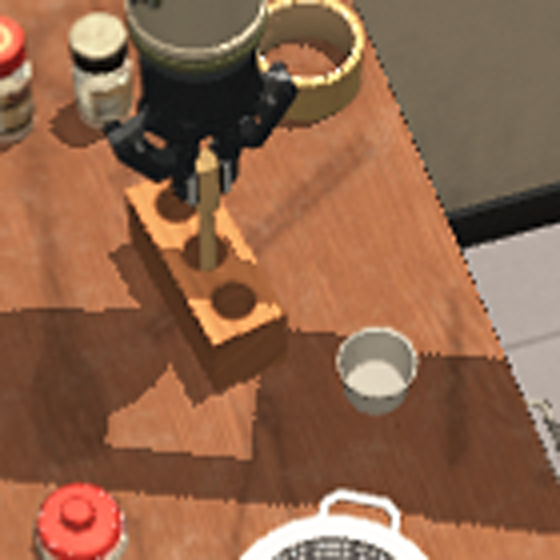

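The rod is gripped (gap 17.2 mm). I'll lift it and carry it over the basket centre.

```bash
python3 -m inch '[[[0,0,-2.5],[0,0,0],0],[[0,0,-6],[0,0,0],0],[[0,0,-9.5],[0,0,0],0],[[1,0.1,-10],[0,0,0],0],[[4,0.5,-10],[0,0,0],0],[[8,0.9,-10],[0,0,0],0],[[12,1.4,-10],[0,0,0],0],[[16,1.9,-10],[0,0,0],0],[[20,2.3,-10],[0,0,0],0],[[24,2.8,-10],[0,0,0],0],[[27,3.2,-10],[0,0,0],0],[[29,3.4,-10],[0,0,0],0],[[30,3.5,-10],[0,0,0],0],[[30,3.5,-10],[0,0,0],0]]'
python3 - <<'E'
from h import *
for n in("scene","top"):
    im=viewer.snapshot(n); cv2.imwrite(f"pics/{n}2_raw.png",im[:,:,::-1])
a=cv2.imread("pics/scene2_raw.png")[200:330,250:380];b=cv2.imread("pics/top2_raw.png")[140:270,150:280]
cv2.imwrite("pics/s2.png",cv2.resize(np.hstack([a,b]),None,fx=3,fy=3,interpolation=cv2.INTER_CUBIC))
E
```

```text
time: 4.85
tool_pos: [503.1, 161.9, 256.3]
tcp_rot: [-179.9, 0.0, 96.3]
ft_force: [0.8, 0.3, -0.3]
finger_gap: 17.4
```

View pics/s2.png

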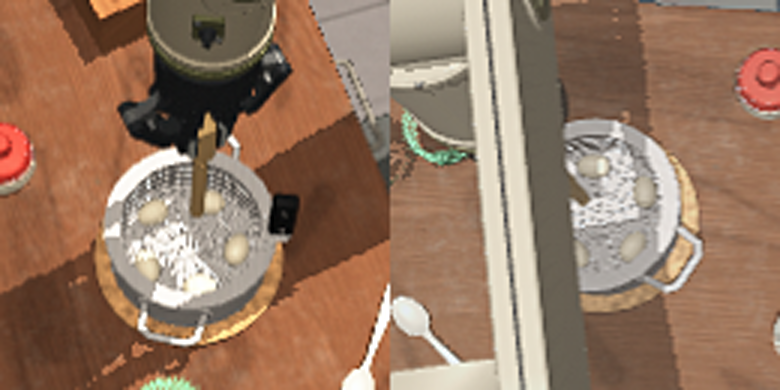

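```bash
python3 - <<'E'
from h import *
print(tri((214.3,207.2),(315.3,270.5)), proj("top",[503,162,108]),proj("scene",[503,162,108]))
print(onz("scene",np.array([[151/3+250,211/3+200],[236/3+250,249/3+200]]),34.5))
E
```

```text
(array([499.7942851 , 162.19775159,  98.79078458]), np.float64(2.04151286593526)) [[214.09575809 204.87943207]] [[314.58593695 269.50533843]]
[[528.70461    124.3628347   34.5       ]
 [467.74877868 182.26155154  34.5       ]]
```

```bash
python3 -m inch '[[[-0.1,0.1,2],[0,0,0],0],[[-0.1,0.1,4],[0,0,0],0],[[-0.1,0.1,6],[0,0,0],0],[[-0.1,0.1,7.2],[0,0,0],0],[[-0.1,0.1,7.8],[0,0,0],0],[[-0.1,0.1,7.8],[0,0,0],0],[[-1.3,-0.1,7.8],[0,0,0],0],[[-2.5,-0.4,7.8],[0,0,0],0],[[-3.6,-0.6,7.8],[0,0,0],0],[[-4.6,-0.8,7.8],[0,0,0],0],[[-4.6,-0.8,7.8],[0,0,0],0]]'
python3 - <<'E'
from h import *
for n in("scene",):
    im=viewer.snapshot(n); cv2.imwrite(f"pics/{n}3_raw.png",im[:,:,::-1])
a=cv2.imread("pics/scene3_raw.png")[200:330,250:380]
cv2.imwrite("pics/s3.png",cv2.resize(a,None,fx=4,fy=4,interpolation=cv2.INTER_CUBIC))
p=telemetry.sense()['tool_pos'];print(p)
c=np.array([504.5,161])
for a in range(265,620,12):
    q=c+46*np.array([np.cos(np.radians(a)),np.sin(np.radians(a))])-p[:2]
    A=np.radians(96.3)
    print(a,((q@[np.cos(A),np.sin(A)])/10).round(1),((q@[np.sin(A),-np.cos(A)])/10).round(1),end=' | ')
E
```

```text
time: 6.05
tool_pos: [500.9, 112.9, 179.6]
tcp_rot: [180.0, 0.0, 96.1]
ft_force: [-0.4, 0.9, -1.0]
finger_gap: 17.6
[500.90448106 113.64980953 179.59911047]
265 0.2 -0.0 | 277 0.1 0.9 | 289 0.2 1.9 | 301 0.5 2.8 | 313 1.0 3.6 | 325 1.6 4.3 | 337 2.4 4.9 | 349 3.3 5.3 | 361 4.2 5.5 | 373 5.2 5.4 | 385 6.1 5.2 | 397 7.0 4.8 | 409 7.8 4.3 | 421 8.4 3.5 | 433 8.9 2.7 | 445 9.2 1.8 | 457 9.3 0.8 | 469 9.2 -0.1 | 481 8.8 -1.0 | 493 8.4 -1.9 | 505 7.7 -2.6 | 517 6.9 -3.1 | 529 6.0 -3.5 | 541 5.1 -3.7 | 553 4.1 -3.7 | 565 3.2 -3.5 | 577 2.3 -3.1 | 589 1.5 -2.5 | 601 0.9 -1.8 | 613 0.4 -0.9 |
```

View pics/s3.png

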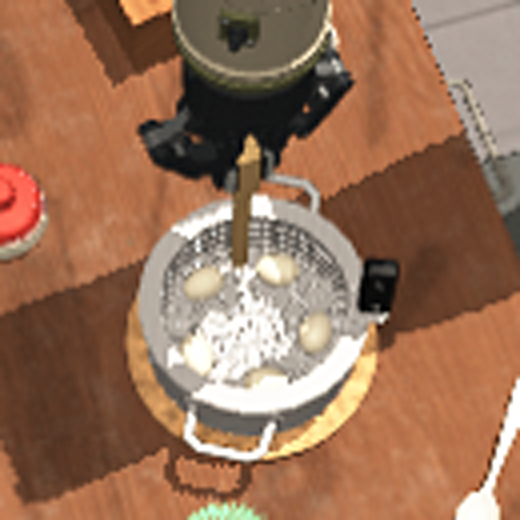

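```bash
python3 -m inch '[[[0.1,0.4,0.3],[0,0,0],0],[[0.1,0.9,0.3],[0,0,0],0],[[0.1,1.4,0.3],[0,0,0],0],[[0.2,1.9,0.3],[0,0,0],0],[[0.3,2.4,0.3],[0,0,0],0],[[0.5,2.8,0.3],[0,0,0],0],[[0.7,3.2,0.3],[0,0,0],0],[[1.0,3.6,0.3],[0,0,0],0],[[1.3,4.0,0.3],[0,0,0],0],[[1.6,4.3,0.3],[0,0,0],0],[[2.0,4.6,0.3],[0,0,0],0],[[2.4,4.9,0.3],[0,0,0],0],[[2.8,5.1,0.3],[0,0,0],0],[[3.3,5.3,0.3],[0,0,0],0],[[3.7,5.4,0.3],[0,0,0],0],[[4.2,5.5,0.3],[0,0,0],0],[[4.7,5.5,0.3],[0,0,0],0],[[5.2,5.4,0.3],[0,0,0],0],[[5.7,5.3,0.3],[0,0,0],0],[[6.1,5.2,0.3],[0,0,0],0]]'
python3 - <<'E'
from h import *
for n in("scene",):
    im=viewer.snapshot(n); cv2.imwrite(f"pics/{n}4_raw.png",im[:,:,::-1])
a=cv2.imread("pics/scene4_raw.png")[200:330,250:380]
cv2.imwrite("pics/s4.png",cv2.resize(a,None,fx=4,fy=4,interpolation=cv2.INTER_CUBIC))
p=telemetry.sense()['tool_pos'];print(p,telemetry.sense()['wrist_torque'])
c=np.array([504.5,161])
for a in range(385,640,6):
    q=c+46*np.array([np.cos(np.radians(a)),np.sin(np.radians(a))])-p[:2]
    A=np.radians(96.2)
    print(a,((q@[np.cos(A),np.sin(A)])/10).round(1),((q@[np.sin(A),-np.cos(A)])/10).round(1),end=' | ')
E
```

```text
time: 8.1
tool_pos: [545.7, 181.2, 176.3]
tcp_rot: [-180.0, 0.0, 96.2]
ft_force: [0.3, 0.4, -0.5]
finger_gap: 17.3
[545.47301028 181.70177474 176.27806107] [-0.03474525 -0.02755743  0.01590904]
385 -0.1 0.1 | 391 0.3 -0.1 | 397 0.7 -0.3 | 403 1.1 -0.6 | 409 1.5 -0.9 | 415 1.8 -1.3 | 421 2.1 -1.6 | 427 2.4 -2.1 | 433 2.6 -2.5 | 439 2.8 -2.9 | 445 2.9 -3.4 | 451 3.0 -3.9 | 457 3.0 -4.4 | 463 3.0 -4.8 | 469 2.9 -5.3 | 475 2.7 -5.8 | 481 2.6 -6.2 | 487 2.3 -6.7 | 493 2.1 -7.1 | 499 1.8 -7.4 | 505 1.4 -7.8 | 511 1.0 -8.1 | 517 0.6 -8.3 | 523 0.2 -8.5 | 529 -0.3 -8.7 | 535 -0.7 -8.8 | 541 -1.2 -8.9 | 547 -1.7 -8.9 | 553 -2.2 -8.9 | 559 -2.6 -8.8 | 565 -3.1 -8.7 | 571 -3.5 -8.5 | 577 -4.0 -8.2 | 583 -4.4 -8.0 | 589 -4.7 -7.7 | 595 -5.1 -7.3 | 601 -5.4 -6.9 | 607 -5.6 -6.5 | 613 -5.8 -6.1 | 619 -6.0 -5.7 | 625 -6.1 -5.2 | 631 -6.2 -4.7 | 637 -6.2 -4.2 |
```

View pics/s4.png

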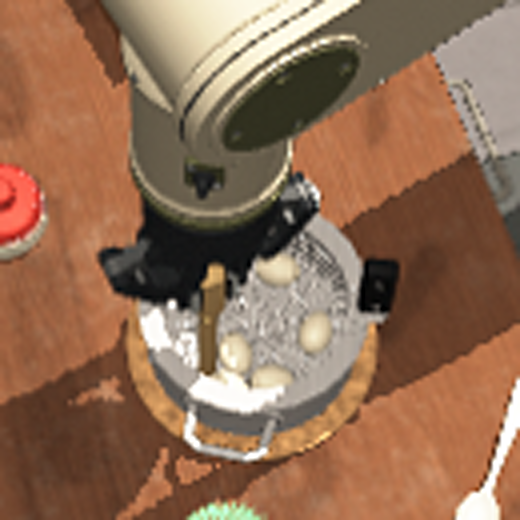

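```bash
python3 -m inch '[[[0.3,-0.1,0],[0,0,0],0],[[0.7,-0.3,0],[0,0,0],0],[[1.1,-0.6,0],[0,0,0],0],[[1.5,-0.9,0],[0,0,0],0],[[1.8,-1.3,0],[0,0,0],0],[[2.1,-1.6,0],[0,0,0],0],[[2.4,-2.1,0],[0,0,0],0],[[2.6,-2.5,0],[0,0,0],0],[[2.8,-2.9,0],[0,0,0],0],[[2.9,-3.4,0],[0,0,0],0],[[3.0,-3.9,0],[0,0,0],0],[[3.0,-4.4,0],[0,0,0],0],[[3.0,-4.8,0],[0,0,0],0],[[2.9,-5.3,0],[0,0,0],0],[[2.7,-5.8,0],[0,0,0],0],[[2.6,-6.2,0],[0,0,0],0],[[2.3,-6.7,0],[0,0,0],0],[[2.1,-7.1,0],[0,0,0],0],[[1.8,-7.4,0],[0,0,0],0],[[1.4,-7.8,0],[0,0,0],0]]'
python3 - <<'E'
from h import *
for n in("scene",):
    im=viewer.snapshot(n); cv2.imwrite(f"pics/{n}5_raw.png",im[:,:,::-1])
a=cv2.imread("pics/scene5_raw.png")[200:330,250:380]
cv2.imwrite("pics/s5.png",cv2.resize(a,None,fx=4,fy=4,interpolation=cv2.INTER_CUBIC))
p=telemetry.sense()['tool_pos'];print(p,telemetry.sense()['wrist_torque'])
c=np.array([504.5,161])
for a in range(505,700,6):
    q=c+46*np.array([np.cos(np.radians(a)),np.sin(np.radians(a))])-p[:2]
    A=np.radians(96.2)
    print(a,((q@[np.cos(A),np.sin(A)])/10).round(1),((q@[np.sin(A),-np.cos(A)])/10).round(1),end=' | ')
E
```

```text
time: 10.15
tool_pos: [466.7, 186.0, 176.4]
tcp_rot: [180.0, -0.0, 96.2]
ft_force: [0.4, 0.5, -0.6]
finger_gap: 17.6
[466.24445617 185.41920008 176.23714834] [-0.03709647 -0.06391295 -0.0281668 ]
505 0.2 0.1 | 511 -0.2 -0.2 | 517 -0.6 -0.5 | 523 -1.0 -0.7 | 529 -1.5 -0.9 | 535 -1.9 -1.0 | 541 -2.4 -1.0 | 547 -2.9 -1.1 | 553 -3.4 -1.0 | 559 -3.9 -0.9 | 565 -4.3 -0.8 | 571 -4.8 -0.6 | 577 -5.2 -0.4 | 583 -5.6 -0.1 | 589 -6.0 0.2 | 595 -6.3 0.5 | 601 -6.6 0.9 | 607 -6.9 1.3 | 613 -7.1 1.7 | 619 -7.2 2.2 | 625 -7.4 2.6 | 631 -7.4 3.1 | 637 -7.4 3.6 | 643 -7.4 4.1 | 649 -7.3 4.6 | 655 -7.2 5.0 | 661 -7.0 5.5 | 667 -6.8 5.9 | 673 -6.5 6.3 | 679 -6.2 6.7 | 685 -5.9 7.0 | 691 -5.5 7.3 | 697 -5.1 7.6 |
```

View pics/s5.png

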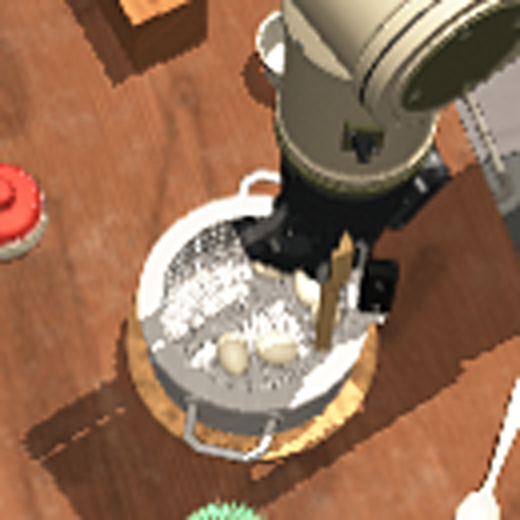

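```bash
python3 -m inch '[[[-0.2,-0.2,0],[0,0,0],0],[[-0.6,-0.5,0],[0,0,0],0],[[-1.0,-0.7,0],[0,0,0],0],[[-1.5,-0.9,0],[0,0,0],0],[[-1.9,-1.0,0],[0,0,0],0],[[-2.4,-1.0,0],[0,0,0],0],[[-2.9,-1.1,0],[0,0,0],0],[[-3.4,-1.0,0],[0,0,0],0],[[-3.9,-0.9,0],[0,0,0],0],[[-4.3,-0.8,0],[0,0,0],0],[[-4.8,-0.6,0],[0,0,0],0],[[-5.2,-0.4,0],[0,0,0],0],[[-5.6,-0.1,0],[0,0,0],0],[[-6.0,0.2,0],[0,0,0],0],[[-6.3,0.5,0],[0,0,0],0],[[-6.6,0.9,0],[0,0,0],0],[[-6.9,1.3,0],[0,0,0],0],[[-7.1,1.7,0],[0,0,0],0],[[-7.2,2.2,0],[0,0,0],0],[[-7.4,2.6,0],[0,0,0],0]]'
python3 - <<'E'
from h import *
for n in("scene","top"):
    im=viewer.snapshot(n); cv2.imwrite(f"pics/{n}6_raw.png",im[:,:,::-1])
a=cv2.imread("pics/scene6_raw.png")[200:330,250:380];b=cv2.imread("pics/top6_raw.png")[150:250,170:270]
cv2.imwrite("pics/s6.png",cv2.resize(a,None,fx=4,fy=4,interpolation=cv2.INTER_CUBIC))
cv2.imwrite("pics/t6.png",cv2.resize(b,None,fx=4,fy=4,interpolation=cv2.INTER_CUBIC))
E
```

```text
time: 12.2
tool_pos: [501.1, 115.6, 176.3]
tcp_rot: [-180.0, -0.0, 96.2]
ft_force: [0.1, 0.2, -0.0]
finger_gap: 17.2
```

View pics/s6.png

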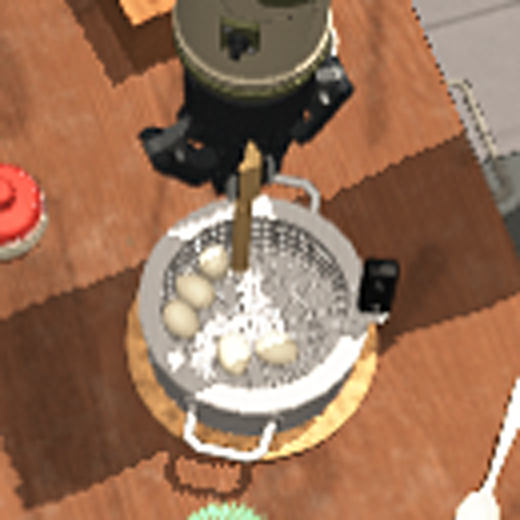

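View pics/t6.png

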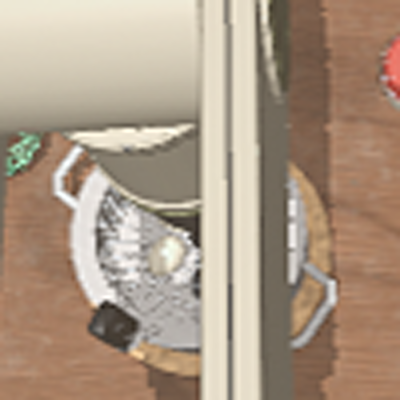

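```bash
python3 - <<'E'
from h import *
q=(np.array([(215,261),(196,293),(181,319),(235,352),(277,347)],float)+.5)/4-.5+[250,200]
P=onz("scene",q,34.5)[:,:2]
o=np.array([(546,169),(526.5,123),(477,129),(467,180),(509,202)])
print(P.round(0));print(np.linalg.norm(P[:,None]-o[None],axis=2).round(0))
E
```

```text
[[516. 112.]
 [535. 130.]
 [551. 145.]
 [524. 178.]
 [496. 183.]]
[[65. 16. 43. 84. 91.]
 [40. 11. 58. 85. 77.]
 [25. 33. 75. 91. 71.]
 [24. 55. 68. 57. 28.]
 [52. 68. 58. 29. 23.]]
```

```bash
python3 -m inch '[[[0,0.5,0],[0,0,0],0],[[0,1.0,0],[0,0,0],0],[[0,1.5,0],[0,0,0],0],[[0.1,2.0,0],[0,0,0],0],[[0.2,2.4,0],[0,0,0],0],[[0.4,2.9,0],[0,0,0],0],[[0.6,3.3,0],[0,0,0],0],[[0.9,3.7,0],[0,0,0],0],[[1.2,4.1,0],[0,0,0],0],[[1.5,4.4,0],[0,0,0],0],[[1.5,4.4,0],[0,0,0],0]]'
python3 - <<'E'
from h import *
for n in("scene","top"):
    im=viewer.snapshot(n); cv2.imwrite(f"pics/{n}7_raw.png",im[:,:,::-1])
a=cv2.imread("pics/scene7_raw.png")[200:330,250:380]
b=cv2.imread("pics/top7_raw.png")[150:250,170:270]
cv2.imwrite("pics/s7.png",cv2.resize(a,None,fx=4,fy=4,interpolation=cv2.INTER_CUBIC))
cv2.imwrite("pics/t7.png",cv2.resize(b,None,fx=4,fy=4,interpolation=cv2.INTER_CUBIC))
E
```

```text
time: 13.4
tool_pos: [543.1, 135.6, 176.3]
tcp_rot: [180.0, -0.0, 96.2]
ft_force: [0.1, -0.8, -0.9]
finger_gap: 17.3
```

View pics/s7.png

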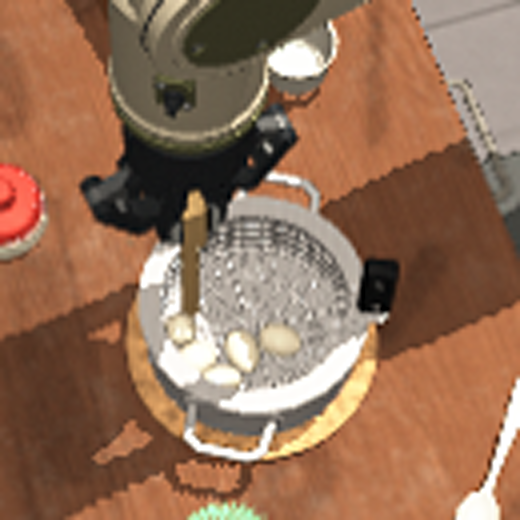

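View pics/t7.png

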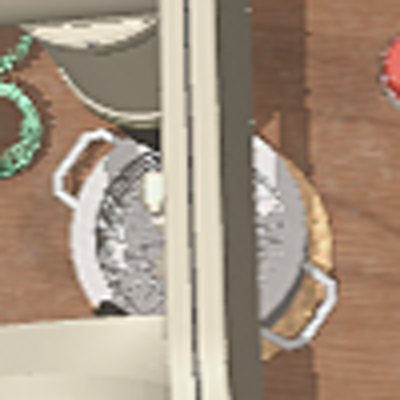

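All eggs have moved well (now clustered at +x/+y: s7 pixels (181,328), (198,355), (222,376), (242,350), (280,338)). Next, the rod goes back to the block.

```bash
python3 -m inch '[[[-0.4,-0.3,0],[0,0,0],0],[[-0.4,-0.3,-2],[0,0,0],0],[[-0.4,-0.3,-4.5],[0,0,0],0],[[-0.4,-0.3,-7.5],[0,0,0],0],[[-1,-0.4,-8],[0,0,0],0],[[-3.5,-1,-8],[0,0,0],0],[[-7,-2,-8],[0,0,0],0],[[-11,-3,-8],[0,0,0],0],[[-15,-4,-8],[0,0,0],0],[[-19,-5,-8],[0,0,0],0],[[-22.5,-6,-8],[0,0,0],0],[[-25,-6.7,-8],[0,0,0],0],[[-26.5,-7.1,-8],[0,0,0],0],[[-27,-7.1,-8],[0,0,0],0],[[-27,-7.1,-8],[0,0,0],0],[[-27,-7.1,-8],[0,0,0],0]]'
python3 - <<'E'
from h import *
for n in("scene","top"):
    im=viewer.snapshot(n); cv2.imwrite(f"pics/{n}8_raw.png",im[:,:,::-1])
a=cv2.imread("pics/scene8_raw.png")[120:240,240:360]
b=cv2.imread("pics/top8_raw.png")[150:270,280:400]
cv2.imwrite("pics/s8.png",cv2.resize(np.hstack([a,b]),None,fx=3,fy=3,interpolation=cv2.INTER_CUBIC))
E
```

```text
time: 15.1
tool_pos: [501.5, -139.9, 256.1]
tcp_rot: [-180.0, -0.0, 96.2]
ft_force: [-0.2, -0.2, -0.9]
finger_gap: 17.6
```

View pics/s8.png

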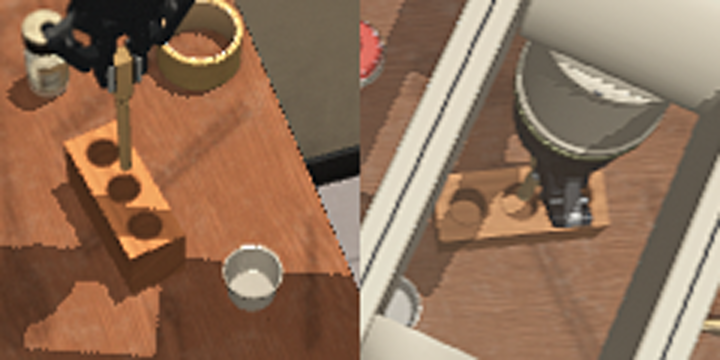

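```bash
python3 -m inch '[[[0,0,3],[0,0,0],0],[[0,0,5],[0,0,0],0],[[0,0,7],[0,0,0],0],[[0,0,8.5],[0,0,0],0],[[0,0,9.5],[0,0,0],0],[[0,0,9.5],[0,0,0],0],[[0,0,9.5],[0,0,0],1],[[0,0,9.5],[0,0,0],1],[[0,0,9.5],[0,0,0],1],[[0,0,9.5],[0,0,0],1],[[0,0,9.5],[0,0,0],1],[[0,0,9.5],[0,0,0],1],[[0,0,7],[0,0,0],1],[[0,0,4],[0,0,0],1],[[0,0,1],[0,0,0],1],[[0,0,0],[0,0,0],1]]'
python3 - <<'E'
from h import *
for n in("scene","top"):
    im=viewer.snapshot(n); cv2.imwrite(f"pics/{n}9_raw.png",im[:,:,::-1])
a=cv2.imread("pics/scene9_raw.png")[120:240,240:360]
b=cv2.imread("pics/top9_raw.png")[150:270,170:290]
c=cv2.imread("pics/scene9_raw.png")[220:340,260:380]
cv2.imwrite("pics/s9.png",cv2.resize(np.hstack([a,c]),None,fx=3.3,fy=3.3,interpolation=cv2.INTER_CUBIC))
cv2.imwrite("pics/t9.png",cv2.resize(b,None,fx=5,fy=5,interpolation=cv2.INTER_CUBIC))
E
```

```text
time: 16.8
tool_pos: [502.7, -141.5, 260.1]
tcp_rot: [179.7, 0.1, 96.2]
ft_force: [0.1, 0.3, -0.4]
finger_gap: 85.3
```

View pics/s9.png

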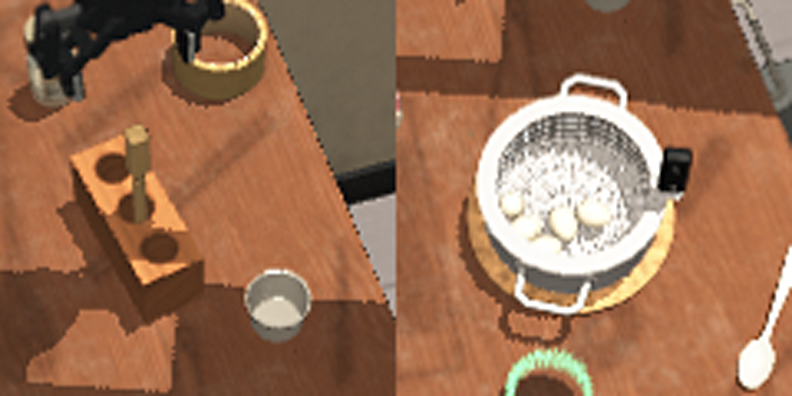

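View pics/t9.png

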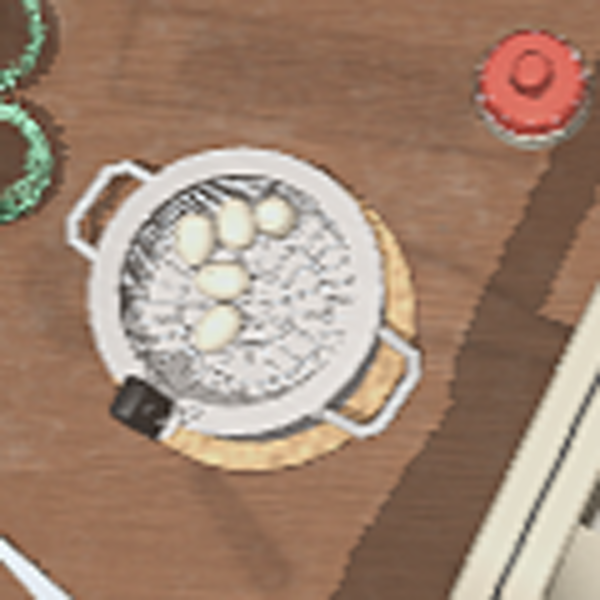

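```bash
python3 - <<'E'
from h import *
from scipy.optimize import differential_evolution
q=(np.array([(275,215),(237,222),(195,238),(222,279),(218,328)],float)+.5)/5-.5+[170,150]
P=onz("top",q,34.5)[:,:2]
o=np.array([(546,169),(526.5,123),(477,129),(467,180),(509,202)])
print(P.round(0));print(np.linalg.norm(P[:,None]-o[None],axis=2).round(0))
M={};V={}
for n,(x,y,w,h) in(("top",(188,220,24,22)),("scene",(332,258,24,28))):
    im=cv2.imread(f"pics/{n}9_raw.png").astype(int); g=im.max(2); k=np.zeros(g.shape,np.uint8); k[y:y+h,x:x+w]=(g[y:y+h,x:x+w]<100)
    k=cv2.morphologyEx(k,cv2.MORPH_CLOSE,np.ones((3,3),np.uint8))
    M[n]=cv2.resize(k,None,fx=8,fy=8,interpolation=cv2.INTER_NEAREST);V[n]=(x-6,y-6,w+12,h+12);print(n,k.sum())
def hull(v,n): return cv2.convexHull(((proj(n,box(np.array(v[:2]),v[2],22,14,87,153))+.5)*8).astype(np.int32))
def f(v):
    c=0
    for n in M:
        k=np.zeros_like(M[n]);cv2.fillConvexPoly(k,hull(v,n),1)
        c+=1-(k&M[n]).sum()/(k|M[n]).sum()
    return c
b=differential_evolution(f,[(425,447),(180,204),(-40,-5)],seed=1,maxiter=40,popsize=10);print(b.x,b.fun)
out=[]
for n in M:
    x,y,w,h=V[n];im=cv2.resize(cv2.imread(f"pics/{n}9_raw.png")[y:y+h,x:x+w],None,fx=10,fy=10,interpolation=cv2.INTER_CUBIC)
    drawbox(im,n,box(b.x[:2],b.x[2],22,14,87,153),x,y,10,(0,0,255))
    cs,_=cv2.findContours(M[n],0,2)
    for c in cs: cv2.polylines(im,[((c/8-[x,y])*10).astype(int)],1,(0,255,0),1)
    out.append(cv2.resize(im,(390,400)))
cv2.imwrite("pics/hf.png",np.hstack(out))
E
```

```text
[[553. 152.]
 [548. 172.]
 [538. 194.]
 [516. 177.]
 [489. 176.]]
[[19. 39. 80. 91. 67.]
 [ 4. 54. 83. 81. 49.]
 [26. 72. 89. 72. 30.]
 [31. 55. 62. 49. 26.]
 [57. 65. 49. 23. 32.]]
top 97
scene 117
[433.408233   192.16176385 -30.69630915] 0.4322341196046914
```

View pics/hf.png

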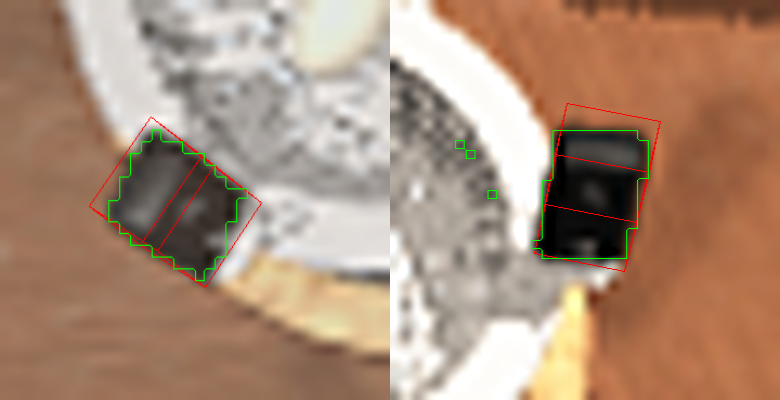

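Rod stands in the middle hole, clear of the fingers. Handle at about (434,192), basket yaw about -26°. Moving above it.

```bash
python3 - <<'E'
from h import *
mv([434,192,205],[180,0,154])
E
```

```text
shift cm [33.88 -3.22  5.25] rot [ 0.002  0.003 -1.009]
```

```bash
python3 -m inch '[[[4,-0.4,0],[0,0,-0.12],1],[[8,-0.8,0],[0,0,-0.25],1],[[12,-1.2,1],[0,0,-0.37],1],[[16,-1.6,2],[0,0,-0.5],1],[[20,-2,3],[0,0,-0.62],1],[[24,-2.4,4],[0,0,-0.75],1],[[28,-2.7,4.6],[0,0,-0.87],1],[[31,-3,5],[0,0,-1],1],[[33,-3.2,5.2],[0,0,-1.01],1],[[33.9,-3.2,5.2],[0,0,-1.01],1],[[33.9,-3.2,5.2],[0,0,-1.01],1]]' 120
python3 - <<'E'
from h import *
for n in("scene","top"):
    im=viewer.snapshot(n); cv2.imwrite(f"pics/{n}10_raw.png",im[:,:,::-1])
a=cv2.imread("pics/scene10_raw.png")[200:330,250:380];b=cv2.imread("pics/top10_raw.png")[150:280,150:280]
cv2.imwrite("pics/s10.png",cv2.resize(np.hstack([a,b]),None,fx=3,fy=3,interpolation=cv2.INTER_CUBIC))
mv([434,192,115],[180,0,154])
E
```

```text
time: 18.0
tool_pos: [432.1, 193.1, 202.9]
tcp_rot: [-179.9, -0.1, 154.1]
ft_force: [-1.0, -0.7, 0.1]
finger_gap: 85.3
shift cm [-0.1   0.07  8.86] rot [-0.001 -0.     0.   ]
```

View pics/s10.png

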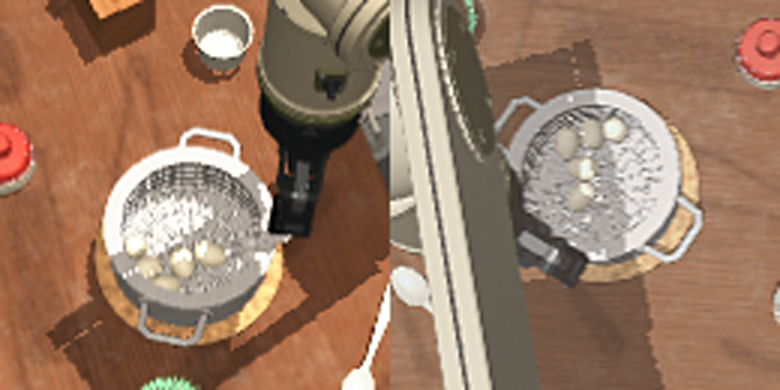

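```bash
python3 -m inch '[[[-0.1,0,2],[0,0,0],1],[[-0.1,0,4],[0,0,0],1],[[-0.1,0,6],[0,0,0],1],[[-0.1,0,7.5],[0,0,0],1],[[-0.1,0,8.6],[0,0,0],1],[[-0.1,0,8.6],[0,0,0],1]]'
python3 - <<'E'
from h import *
im=viewer.snapshot("scene"); cv2.imwrite("pics/s11.png",cv2.resize(im[200:330,250:380,::-1],None,fx=4,fy=4,interpolation=cv2.INTER_CUBIC))
E
```

```text
time: 18.7
tool_pos: [433.1, 191.0, 116.6]
tcp_rot: [-179.9, -0.1, 154.0]
ft_force: [-0.4, 0.1, -0.4]
finger_gap: 85.7
```

View pics/s11.png

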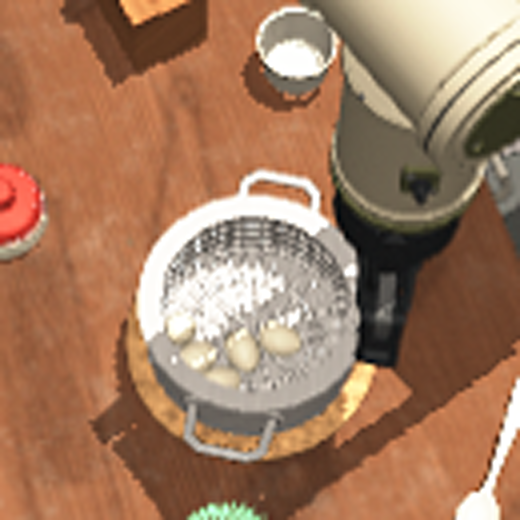

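```bash
python3 -m inch '[[[0,0,0],[0,0,0],0],[[0,0,0],[0,0,0],0],[[0,0,0],[0,0,0],0],[[0,0,0],[0,0,0],0],[[0,0,0],[0,0,0],0],[[0,0,0],[0,0,0],0],[[0,0,0],[0,0,0],0],[[0,0,0],[0,0,0],0],[[0,0,0],[0,0,0],0],[[0,0,0],[0,0,0],0]]' 120
python3 -c "
from h import *
print(telemetry.sense()['wrist_torque'])
im=viewer.snapshot('scene'); cv2.imwrite('pics/s12.png',cv2.resize(im[200:330,250:380,::-1],None,fx=4,fy=4,interpolation=cv2.INTER_CUBIC))"
```

```text
time: 19.75
tool_pos: [434.2, 192.5, 118.8]
tcp_rot: [180.0, 0.0, 154.1]
ft_force: [-1.0, 0.1, 5.5]
finger_gap: 12.6
[0.13252706 0.07508761 0.05157965]
```

View pics/s12.png

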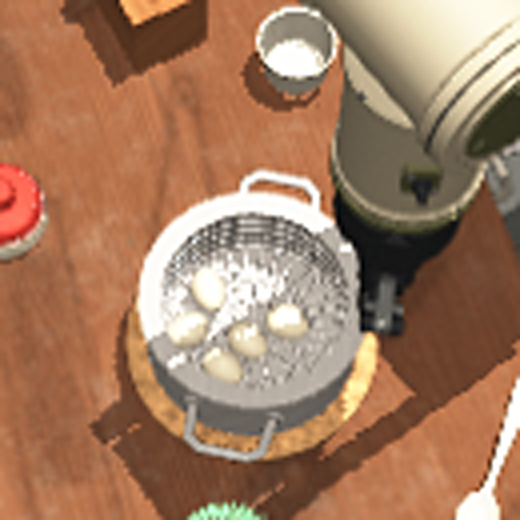

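```bash
python3 -m inch '[[[0,0,-0.3],[0,0,0],0],[[0,0,-0.8],[0,0,0],0],[[0,0,-1.4],[0,0,0],0],[[0,0,-2.1],[0,0,0],0],[[0,0,-2.8],[0,0,0],0],[[0,0,-3.5],[0,0,0],0],[[0,0,-4.2],[0,0,0],0],[[0,0,-4.9],[0,0,0],0],[[0,0,-5.6],[0,0,0],0],[[0,0,-6.3],[0,0,0],0],[[0,0,-7],[0,0,0],0],[[0,0,-7.7],[0,0,0],0],[[0,0,-8.4],[0,0,0],0],[[0,0,-9.1],[0,0,0],0],[[0,0,-9.8],[0,0,0],0],[[0,0,-10.3],[0,0,0],0],[[0,0,-10.5],[0,0,0],0],[[0,0,-10.5],[0,0,0],0]]' 120
python3 -c "
from h import *
print(telemetry.sense()['wrist_torque'])
a=viewer.snapshot('scene')[190:330,240:380]; b=viewer.snapshot('top')[140:280,160:300];cv2.imwrite('pics/s13.png',cv2.resize(np.hstack([a,b])[:,:,::-1],None,fx=2.8,fy=2.8,interpolation=cv2.INTER_CUBIC))"
```

```text
time: 21.6
tool_pos: [434.0, 192.2, 223.6]
tcp_rot: [180.0, 0.0, 154.1]
ft_force: [0.5, -0.1, -2.1]
finger_gap: 12.9
[ 0.08077207  0.1539872  -0.08526097]
```

View pics/s13.png

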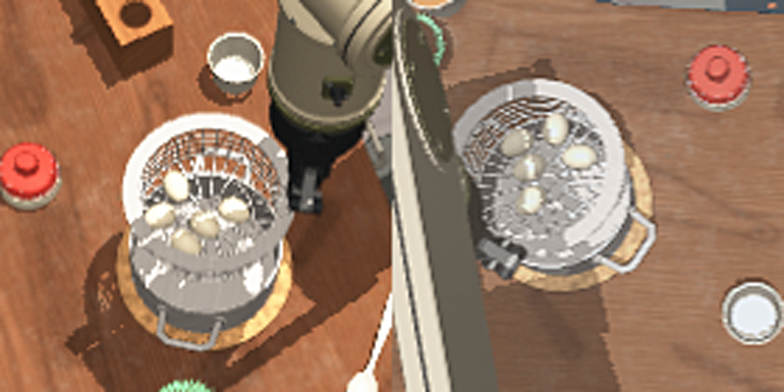

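```bash
python3 -m inch '[[[-0.5,0,-0.5],[0,0.05,0],0],[[-1,0,-1],[0,0.1,0],0],[[-1.5,0,-1.5],[0,0.15,0],0],[[-2.1,0,-2],[0,0.2,0],0],[[-2.6,0,-2.4],[0,0.25,0],0],[[-3.2,0,-2.8],[0,0.3,0],0],[[-3.8,0,-3.1],[0,0.35,0],0],[[-4.4,0,-3.5],[0,0.4,0],0],[[-4.4,0,-3.5],[0,0.4,0],0]]' 120
python3 -c "
from h import *
print(telemetry.sense()['wrist_torque'],telemetry.sense()['joint_pos'])
a=viewer.snapshot('scene')[190:330,240:380]; b=viewer.snapshot('top')[140:280,160:300];cv2.imwrite('pics/s14.png',cv2.resize(np.hstack([a,b])[:,:,::-1],None,fx=2.8,fy=2.8,interpolation=cv2.INTER_CUBIC))"
```

```text
time: 22.6
tool_pos: [474.2, 172.1, 257.2]
tcp_rot: [-179.9, -23.0, 153.9]
ft_force: [-0.1, -0.1, -2.7]
finger_gap: 12.5
[-0.1576566  -0.19668216 -0.06049085] [  5.73773489   9.21266471  84.74454309  12.29725195 105.597853
 -56.93800574]
```

View pics/s14.png

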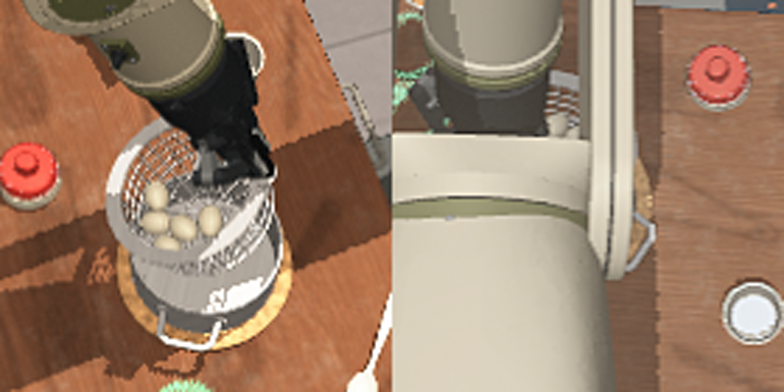

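```bash
python3 -m inch '[[[-0.4,0,-0.4],[0,0.04,0],0],[[-0.8,0,-0.8],[0,0.08,0],0],[[-1.2,0,-1.2],[0,0.12,0],0],[[-1.6,0,-1.6],[0,0.16,0],0],[[-2,0,-2],[0,0.2,0],0],[[-2.4,0,-2.4],[0,0.24,0],0],[[-2.7,0,-2.7],[0,0.28,0],0],[[-2.7,0,-2.7],[0,0.28,0],0],[[-2.7,0,-2.7],[0,0.28,0],0],[[-2.7,0,-2.7],[0,0.28,0],0],[[-2.7,0,-2.7],[0,0.28,0],0]]' 120
python3 -c "
from h import *
print(telemetry.sense()['wrist_torque'],telemetry.sense()['joint_pos'])
s=viewer.snapshot('scene');cv2.imwrite('pics/scene15_raw.png',s[:,:,::-1]);t=viewer.snapshot('top')
cv2.imwrite('pics/top15_raw.png',t[:,:,::-1])
a=s[200:310,260:370];b=s[120:230,240:350];cv2.imwrite('pics/s15.png',cv2.resize(np.hstack([a,b])[:,:,::-1],None,fx=3.6,fy=3.6,interpolation=cv2.INTER_CUBIC))
cv2.imwrite('pics/t15.png',t[:,:,::-1])"
```

```text
time: 23.8
tool_pos: [505.0, 157.9, 273.1]
tcp_rot: [180.0, -38.9, 154.1]
ft_force: [1.0, -0.2, -2.0]
finger_gap: 12.2
[-0.21880066 -0.43774044  0.00981618] [  0.77722394  25.37792891  68.92731105  19.01380864 120.03521285
 -58.8528231 ]
```

View pics/s15.png

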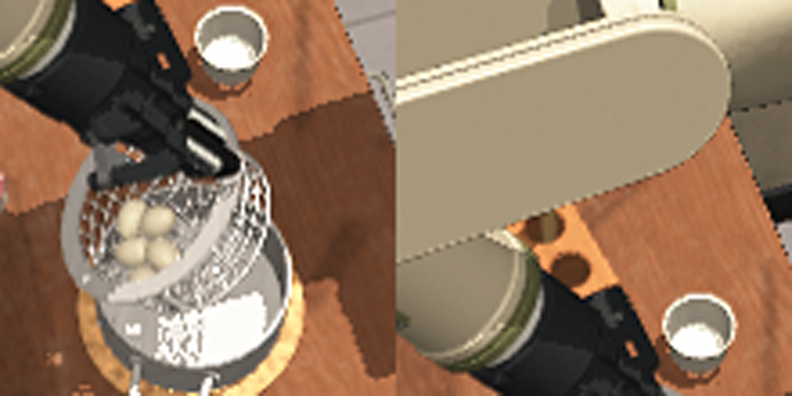

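View pics/t15.png

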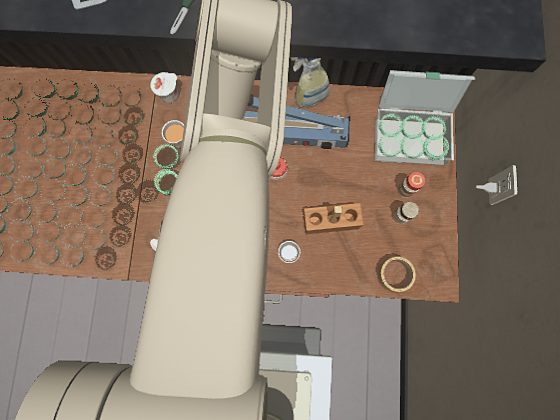

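```bash
python3 - <<'E'
from h import *
s=telemetry.sense();A=Rr(s['tcp_rot']).as_matrix();p=s['tool_pos']
im=cv2.resize(cv2.imread("pics/scene15_raw.png")[200:310,260:370],None,fx=5,fy=5,interpolation=cv2.INTER_CUBIC)
t=np.linspace(0,6.28,60)
for ex,col in((0,(0,0,255)),(8,(255,0,0))):
    E=R.from_euler('y',ex,degrees=True).as_matrix()
    # basket frame in tool: bx=-x, by=y, bz=-z ; floor at (-77,0,96) ; extra tip about grasp(0,0,-8)
    def W(b): # basket pts
        b=np.atleast_2d(b); q=np.c_[-(b[:,0]+77),b[:,1],98.8-b[:,2]]; g=np.array([0,0,-8]); return p+(g+(q-g)@E.T)@A.T
    for r,z in((76,56),(63,0)):
        P=W(np.c_[r*np.cos(t),r*np.sin(t),0*t+z]); cv2.polylines(im,[((proj("scene",P)+.5-[260,200])*5).astype(int)],1,col,1)
    f=W([0,0,3])[0];zz=W([0,0,1])[0]-W([0,0,0])[0];print(ex,f,np.degrees(np.arccos(zz[2])), W(np.c_[63*np.cos(t),63*np.sin(t),0*t])[:,2].min(),W(np.c_[76*np.cos(t),76*np.sin(t),0*t+53])[:,2].min())
cv2.imwrite("pics/ov15.png",im)
E
```

```text
0 [504.86751404 157.89084083 150.15183753] 38.89844806647682 108.25671822643622 141.3412620517281
8 [488.74867432 165.72310384 152.13983197] 46.8984470676094 104.09089954488348 130.81359059609184
```

View pics/ov15.png

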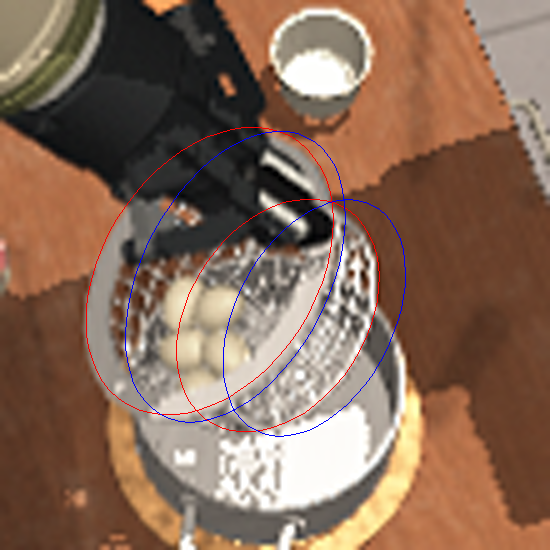

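The overlay matches the rigid model (red): tipped 38.9°, floor centre about 150 mm high and 3 mm from the pot's centre. All five eggs are inside and the rod is standing in the block. Handing in.

```bash
python3 -c "
from bench import telemetry,r
s=telemetry.sense();print(s['time'],s['qd'].round(2),s['finger_gap']);print(r.hand_in())"
```

```text
23.9 [-0.23  0.36 -0.23  0.02  0.17  0.  ] 12.775157525039948
the job is handed in; nothing more can be done
None
```

I did the whole job and handed it in at 23.9 s of the 64 s allowed; `hand_in` gives no verdict.

**What I did:** I took the rod from the middle hole and stirred about 420° round near the wall. Then I put the rod back in the middle hole and let go. I gripped the basket's handle at 120 N, lifted it out of the pot and tipped it with its far side down.

**Last checks:**
- **Basket:** the camera overlay matched a tip of 38.9°. The floor centre was about 150 mm high and about 3 mm sideways of the pot's centre. The lowest point was about 108 mm high, against the 73 mm rim. The arm was practically still and the grip held (gap 12.8 mm).
- **Eggs and rod:** all five eggs were in the basket, and the rod was standing in the middle hole.
- **Bystanders:** those visible in the last pictures were where they had been. The arm hid the timer and teaspoon in part.

**Less certain:**
- **Egg shift:** two eggs slipped past the rod while I stirred, so I could not follow each egg by sight. Going by the order they were pushed in, every egg was more than 15 mm from its start for a good part of the stir. After stirring, one egg lay 4 mm from where egg 1 began; it is probably a different egg.
- **Heights:** the camera heights I checked on the rod came out about 6–9 mm low. The rod's tip was also 2–3 mm off sideways, but every grip and the return to the hole worked.

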